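# Fetch the rear divider plate and bed it in the rinse trough

### The arm

A 6-joint arm with a two-finger parallel gripper is mounted at the origin on the work surface. World frame = base frame: x ahead of the robot, y to its left, z up, the work surface at z = 0. Lengths are in m, angles in degrees, forces in N, time in s.
With the tool pointing down it reaches from about 0.35 to 0.925 m from the base axis. Payload 6.4 kg.
Tool frame: the origin (TCP) lies at the very end of the fingers, on their centre line; the grasp point (between the pads) lies 19 mm behind it; z points along the fingers, y is the line along which they close (so a half turn about z gives the same grasp; the last joint's range is limited). The gripper opens to 94 mm and grips with 3 to 60 N. Pads are 16 mm wide; open, the fingers measure 119 mm over their backs; the gripper's body (75 mm by 177 mm) begins 78 mm behind the grasp point.
Start: joints at [-9.975, 14.043, 89.255, -0, 76.702, -9.975], TCP at [0.65, 0, 0.205] pointing down, gripper open.
Joint ranges: [-179.41, 179.41], [-58.25, 129.5], [7.25, 145.43], [-54.29, 234.29], [11.92, 165.04], [-157.13, 157.13]. Speed limits (degrees/s): [147.25, 147.25, 180, 180, 180, 180].

### API

Orientations are given as [roll, pitch, yaw] about the fixed x, y, z axes, in that order (R = Rz(yaw) Ry(pitch) Rx(roll)).
In Python, from station import ctrl, gripper_to, solver, imaging gives the robot as it stands. Calls block until the motion is done:
- ctrl.move_pose(position, orientation): joint-space move of the TCP to a pose.
- ctrl.move_l(position, vel=0.15, attitude=None, contact_N=None): straight line of the TCP; attitude=None keeps the orientation; vel is the mean speed in m/s. With contact_N (N) it stops when the force on the tool has changed by that much, and returns True; else False.
- ctrl.set_joints(angles): joint-space move.
- gripper_to(opening, grip_force=None): finger opening in m; grip_force is the grip in N (None keeps the last); returns when the fingers have stopped.
- ctrl.pause(seconds).
- solver.inverse_kinematics(position, orientation): joint angles nearest the present ones, or None.
- ctrl.state(): the state.
- imaging.grab_frame(name): name is "scene" or "side" or "wrist"; returns a dict with "image" (480x640x3 uint8, red, green, blue), "K" (3x3 intrinsics, pixels), "R" (3x3) and "t" (3): a world point X has camera coordinates R X + t. Camera axes: x right, y down, z forward; pixel columns grow to the right and rows downward; lengths in m; the calibration is good to about 2 mm. A picture is of the moment at which its call begins. There is no depth.
A pose or a line that the arm cannot do raises ctrl.IKError and nothing moves.
- ctrl.hand_in(): hands the job in; it is judged then, once.
The state is a dict: "t": time; "joint_pos": joint angles; "dq": joint speeds; "joint_torque": joint torques, N m; "tool_pos": TCP position; "orientation": TCP orientation; "wrist_force": force on the tool from outside, world axes, zero at the start; "wrist_torque": the same for the moment, N m; "grip_width": finger opening in m; "grip_force": force on a finger pad.
Only numpy, scipy, OpenCV 4.12 (cv2) and the standard library are available. Lean on these libraries where they do the work, as an engineer would, in place of code of your own. Each camera call takes 0.05 s, during which the arm holds its last target. There are 200 camera calls.

### The job

The plain divider plate hangs at the back of the crowded hook, behind two comb plates: move the two comb plates, front one first, over to the empty hook and leave them hanging there. Then take the plain plate off and push it gently down into the slot of the rinse trough until it beds on the rubber seal, so that it stays pressed on the seal with about 6 N when you let go (under 3 N it leaks, over 14 N at any moment ruins the seal), do not wrench the hooks or drop a plate, and leave everything else on the bench alone.

Things in the scene. Friction and masses are not known exactly. Their poses are not given: they have to be found in the camera images.
- front_grip (a point): grip centre of the comb plate nearest the hook's tip (teeth below). Black grip 22 mm wide (y), 14 thick (x), from 30 below to 25 above this point. Steel plate 90 wide (y), 4 thick (x), about 0.3 kg, lower edge 180 mm below this point. Eye: 26 mm wide window from 80 to 40 mm below this point, its top a 90 degree roof peaking in the middle.
- middle_grip (a point): the same point of the second comb plate, about 28 mm behind the front one; same sizes and axes as front_grip.
- rear_grip (a point): the same point of the wanted plate, nearest the hook's post, about 28 mm behind the middle one; plain, no teeth, otherwise the same sizes and axes as front_grip. Lower edge 180 mm below this point.
- full: fixed grey stand with the crowded hook; origin at the middle of its base's underside, 175 mm under full_rod. Base 150 x 80 mm, 12 mm high; nothing of the stand is higher than the hook's turned-up end.
- spare: the same stand with the empty hook, fixed.
- full_rod (a point): middle of the crowded hook's level rod, on its axis; rod 8 mm thick along this x axis, from the free end at -58 mm to the post at +58 mm. The free end turns up: from there to -66 mm its top is up to 14 mm above this point. Plates come off past it. Plate hanging: grip centre 46 mm above the rod's axis, eye peak 6 mm above, lower edge 134 mm below.
- spare_rod (a point): the same point of the empty hook; same sizes and axes as full_rod, free end at -x.
- slot (a point): mouth of the divider slot, in the middle of the fixed trough's rim (150 x 130 mm, 115 tall). The plate goes straight down, width along this y axis (either way round). Slot 7 mm wide (x) with flared mouth, 95 long (y). From 15 to 45 mm down two leaf springs on the -x side rub on the plate: going down takes 2 to 14 N, it does not sink by its weight and stays where left.
- seat: steel foot with height screw and rubber seal at the bottom of the slot; origin on the bench under the slot, tells nothing of the seal's height. The undisturbed seal lies 75 to 95 mm below the slot's mouth, set by the screw and not measured: find it by feel. It yields 1 mm per 5 N on top of the leaf springs' drag, up to 9 mm.
- beaker: bystander, not to be disturbed: clear glass beaker, 54 mm wide, 70 mm tall; origin at its underside's centre
- vial: bystander, not to be disturbed: small amber bottle, 40 mm wide, 75 mm tall; origin at its underside's centre
- corkring: bystander, not to be disturbed: cork ring lying flat, 84 mm across, 24 mm high; origin at its underside's centre
- spatula: bystander, not to be disturbed: spatula lying flat, 170 mm long; origin at its underside's centre (spatula: within its length)
- flask: bystander, not to be disturbed: conical glass flask, 76 mm wide, 110 mm tall; origin at its underside's centre
- washbottle: bystander, not to be disturbed: white bottle, 60 mm wide, 150 mm tall; origin at its underside's centre
- stopper: bystander, not to be disturbed: glass stopper, 38 mm wide, 34 mm tall; origin at its underside's centre
Mind the look-alikes: they are no part of the job. Leave any purple look-alike of the part that bears middle_grip alone.

How it is judged:
By the outcome, as a careful person would: the job done as asked, in the order asked, and still so for the second after the job is handed in, with the robot touching nothing.
It also fails if it takes over 72 s, if anything falls off the work surface, if the arm or the gripper's body presses on something with over 40 N, if the wrist force passes 120 N, or if a joint passes its speed limit or range.

## Working session

There is one attempt and no reset: what is moved stays moved. The work goes in short steps, each a Python script; the robot and the scene stay as the last script left them, time stands still between calls to the robot, and variables do not carry over. Pictures are saved under pics/ and viewed, at most 10 in all, crops included, and the job is handed in when it is done.

```bash
mkdir -p pics; ls
python3 - <<'E'
from station import ctrl, imaging
import cv2, numpy as np
for n in ["scene","side"]:
    f=imaging.grab_frame(n); cv2.imwrite(f"pics/{n}0.png",f["image"][:,:,::-1]); np.savez(f"pics/{n}0.npz",**{k:f[k] for k in("K","R","t","image")})
    print(n,f["K"].tolist(),np.round(f["R"],3).tolist(),(-f["R"].T@f["t"]).round(3))
print(ctrl.state())
E
```

```text
pics
scene [[463.78625275724465, 0.0, 323.62057097210766], [0.0, 463.78625275724465, 238.29874312643025], [0.0, 0.0, 1.0]] [[-0.814, 0.581, -0.008], [0.452, 0.625, -0.637], [-0.365, -0.522, -0.771]] [0.872 0.427 0.831]
side [[496.9281224550072, 0.0, 315.72950011836514], [0.0, 496.9281224550072, 245.13983913471094], [0.0, 0.0, 1.0]] [[0.894, -0.448, -0.003], [-0.219, -0.431, -0.876], [0.391, 0.784, -0.483]] [ 0.097 -0.908  0.684]
{'t': 0.1, 'joint_pos': array([-9.97600332e+00,  1.40804579e+01,  8.93132522e+01,  2.54128874e-04,
        7.67020896e+01, -9.97618725e+00]), 'dq': array([-0.00672156, -0.11816633, -0.140208  , -0.0817717 , -0.00178484,
       -0.13655836]), 'joint_torque': array([ 3.34354118e-04, -4.16915452e+01, -3.15525234e+01,  6.87146815e-02,
        3.09705036e-02, -6.25096459e-05]), 'tool_pos': array([6.49492413e-01, 8.72523910e-05, 2.04495610e-01]), 'orientation': array([-1.79905692e+02, -1.68397024e-02,  9.00001114e+01]), 'wrist_force': array([ 0.43117053,  0.54693898, -0.09218542]), 'wrist_torque': array([ 0.0303602 ,  0.00573662, -0.03296363]), 'grip_force': 0.0, 'grip_width': 0.09396363599356845}
```

View pics/scene0.png

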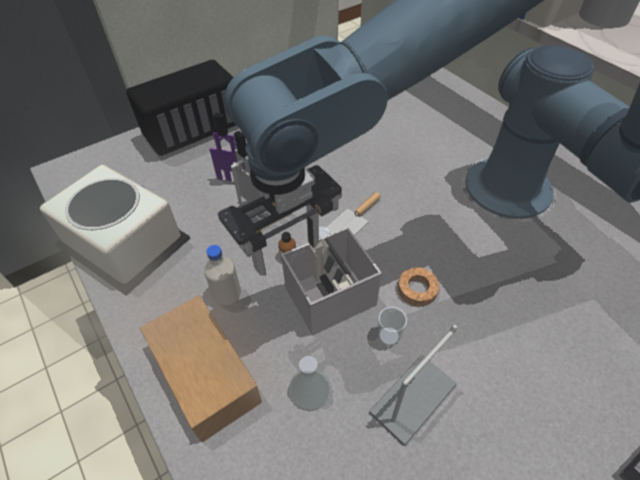

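View pics/side0.png

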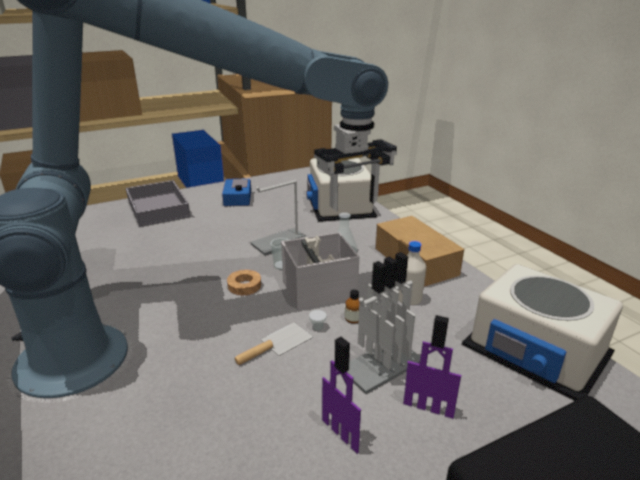

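Side view: three steel plates hang on the crowded hook at grips (379,275), (390,270), (402,265). The purple look-alikes stand at (342,355) and (440,330). The trough is at (320,270), and the empty hook's base is at (278,242). The scene view is blocked by the arm, so I'll retract it and look again.

```bash
cat > h.py <<'E'
import numpy as np, cv2
def load(p): return np.load(p)
def ray(f,uv):
    d=f["R"].T@np.linalg.solve(f["K"],[uv[0],uv[1],1.]); return -f["R"].T@f["t"], d/np.linalg.norm(d)
def plane(f,uv,z):
    c,d=ray(f,uv); return c+d*(z-c[2])/d[2]
def tri(f,a,g,b):
    c1,d1=ray(f,a);c2,d2=ray(g,b)
    s=np.linalg.lstsq(np.c_[d1,-d2],c2-c1,rcond=None)[0]
    p,q=c1+s[0]*d1,c2+s[1]*d2; return (p+q)/2,np.linalg.norm(p-q)
def proj(f,X):
    c=f["R"]@np.asarray(X)+f["t"]; v=f["K"]@c; return (v[:2]/v[2]).round(1)
def snap(im,name,tag):
    f=im.grab_frame(name); np.savez(f"pics/{name}{tag}.npz",**{k:f[k] for k in("K","R","t","image")}); return f
def crop(f,box,out,s):
    x0,y0,x1,y1=box; cv2.imwrite(out,cv2.resize(f["image"][y0:y1,x0:x1,::-1],None,fx=s,fy=s,interpolation=cv2.INTER_CUBIC))
E
python3 - <<'E'
from h import *; from station import ctrl,imaging
s=load("pics/side0.npz")
for n,uv,z in [("fullbase",(378,370),.012),("sparebase",(278,242),.012),("rim",(320,252),.115),("grip",(390,272),.221),("purple1",(340,430),0),("purple2",(432,400),0)]: print(n,plane(s,uv,z).round(3))
ctrl.move_pose([0.42,0.12,0.42],ctrl.state()["orientation"])
f=snap(imaging,"scene",1); g=snap(imaging,"side",1)
cv2.imwrite("pics/scene1.png",f["image"][:,:,::-1]); crop(g,(230,160,470,460),"pics/side1c.png",2)
print(ctrl.state()["t"])
E
```

```text
fullbase [ 0.525 -0.316  0.012]
sparebase [0.553 0.247 0.012]
rim [ 0.551 -0.019  0.115]
grip [ 0.544 -0.303  0.221]
purple1 [ 0.395 -0.399  0.   ]
purple2 [ 0.578 -0.415  0.   ]
1.475
```

View pics/scene1.png

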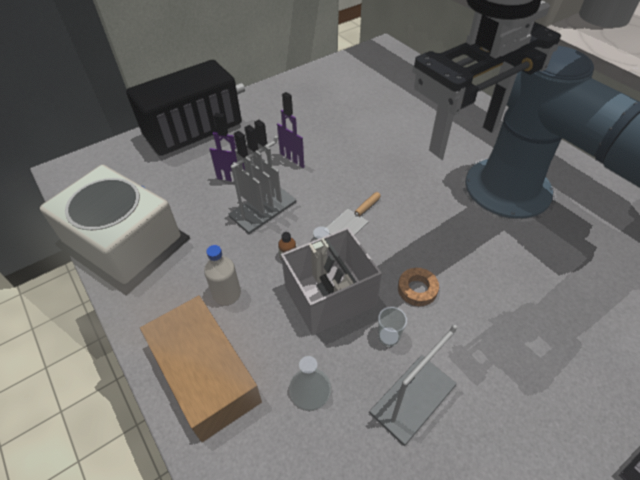

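View pics/side1c.png

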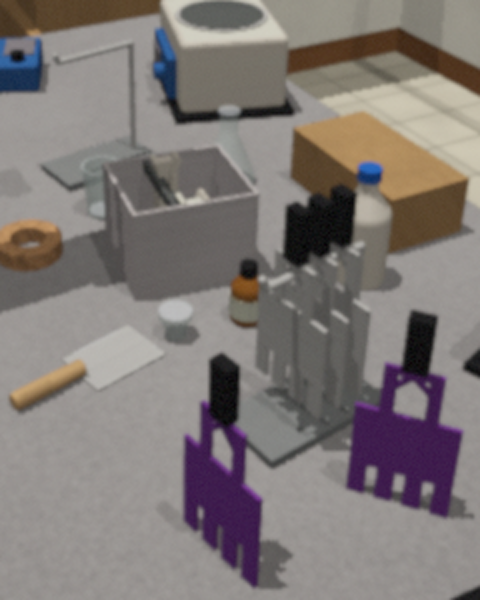

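The scene view is now clear. Grips are at about (240,145) rear, (251,138) middle and (261,132) front. The full base is at (262,208) and the trough at (331,270). On the spare hook, the free end is at (454,327) and the post top at (407,381).

What could be taken for the wanted plates (side pixels): steel front (378,277), middle (390,272) and rear (402,266); purple (342,355) and (440,330), which are look-alikes to leave alone.

I'll triangulate coarsely, then take wrist close-ups above each station.

Run:
```python
from h import *; from station import ctrl,imaging
a=load("pics/scene1.npz"); b=load("pics/side1.npz")
P={}
for n,u,v in [("sp_tip",(454,327),(259,189)),("sp_post",(407,381),(296,182.5)),("front",(261,132),(378,277)),("rear",(240,145),(402,266)),("rodtip_full",(273,143),(365,300))]:
    p,e=tri(a,u,b,v); P[n]=p; print(n,p.round(4),round(e,4))
# trough rim corners in scene
for uv in [(283,264),(353,232),(380,272),(305,304)]: print("rim",plane(a,uv,.115).round(4))
for uv in [(371,412),(405,442),(457,383),(420,357)]: print("spbase",plane(a,uv,.012).round(4))
for uv in [(229,213),(244,230),(296,203),(278,188)]: print("fbase",plane(a,uv,.012).round(4))
o=ctrl.state()["orientation"]
tiles=[]
for k,(x,y) in enumerate([(0.56,0.23),(0.57,0.0),(0.51,-0.31)]):
    ctrl.move_pose([x,y,0.40],[180,0,90]); f=snap(imaging,"wrist",k); tiles.append(f["image"][:,:,::-1])
    print((-f["R"].T@f["t"]).round(3),f["R"].round(2).tolist(),ctrl.state()["joint_pos"].round(0),ctrl.state()["t"])
for k in range(3): cv2.imwrite(f"pics/w{k}.png",tiles[k])
t=[cv2.resize(i,(400,300),interpolation=cv2.INTER_AREA) for i in tiles]
cv2.imwrite("pics/wrist.png",np.vstack([np.hstack(t[:2]),np.hstack([t[2],t[2]*0])]))
```

```text
sp_tip [0.5065 0.253  0.1809] 0.0046
sp_post [0.6218 0.2727 0.1713] 0.0061
front [ 0.5198 -0.3028  0.2175] 0.0007
rear [ 0.5775 -0.2914  0.2178] 0.0007
rodtip_full [ 0.4951 -0.3026  0.1766] 0.0001
rim [ 0.6338 -0.0506  0.115 ]
rim [ 0.476  -0.0356  0.115 ]
rim [0.4955 0.0724 0.115 ]
rim [0.6494 0.0478 0.115 ]
spbase [0.6464 0.2422 0.012 ]
spbase [0.6317 0.3141 0.012 ]
spbase [0.4866 0.2926 0.012 ]
spbase [0.5063 0.2162 0.012 ]
fbase [ 0.6234 -0.324   0.012 ]
fbase [ 0.6206 -0.2557  0.012 ]
fbase [ 0.4748 -0.2573  0.012 ]
fbase [ 0.4827 -0.3276  0.012 ]
[0.559 0.295 0.579] [[1.0, 0.0, -0.0], [0.0, -0.97, 0.23], [-0.0, -0.23, -0.97]] [12.  3. 82. -0. 95. 12.] 2.275
[0.569 0.066 0.58 ] [[1.0, 0.0, 0.0], [0.0, -0.97, 0.23], [0.0, -0.23, -0.97]] [-11.  -2.  87.   0.  95. -11.] 3.2417
[ 0.509 -0.243  0.58 ] [[1.0, 0.0, 0.0], [0.0, -0.97, 0.23], [0.0, -0.23, -0.97]] [-42.   2.  83.   0.  95. -42.] 4.4917
```

View pics/wrist.png

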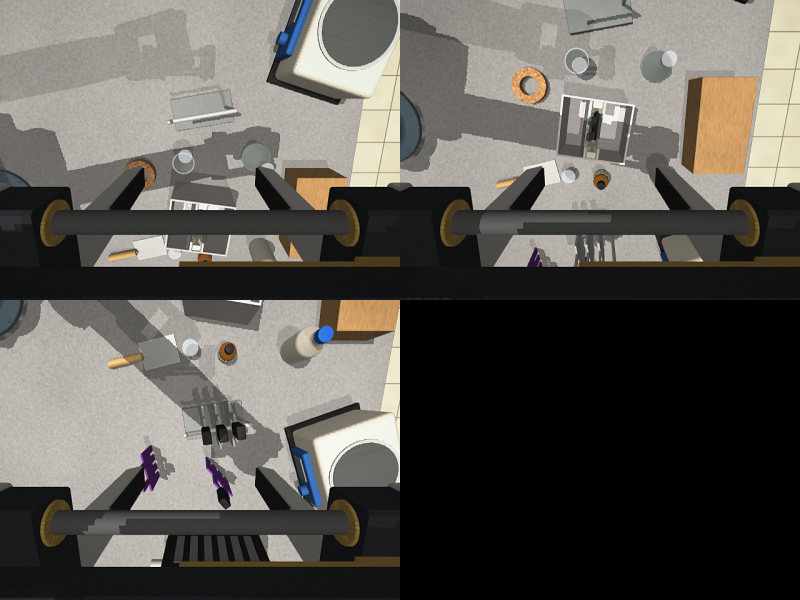

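The wrist views show, in composite pixels, the spare hook (203,110), the trough with its slot (595,130) and the grips (207,435), (222,433), (238,431). I'll zoom into these.

Run:
```python
import cv2,numpy as np
w=[cv2.imread(f"pics/w{k}.png") for k in range(3)]
c=lambda i,x,y,W,H,s: cv2.resize(w[i][y:y+H,x:x+W],None,fx=s,fy=s,interpolation=cv2.INTER_CUBIC)
A=c(0,260,130,130,75,4)[:300,:400]; 
A=cv2.resize(w[0][130:220,262:382],(400,300),interpolation=cv2.INTER_CUBIC)
B=cv2.resize(w[1][140:290,240:440-0],(400,300),interpolation=cv2.INTER_CUBIC)
C=cv2.resize(w[2][150:240,285:405],(800//2,300),interpolation=cv2.INTER_CUBIC)
D=cv2.resize(w[1][145:265,250:410],(400,300),interpolation=cv2.INTER_CUBIC)
D=cv2.resize(w[1][150:225,270:370],(400,300),interpolation=cv2.INTER_CUBIC)
cv2.imwrite("pics/zoom.png",np.vstack([np.hstack([A,B]),np.hstack([C,D])]))
```

```text
(no output)
```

View pics/zoom.png

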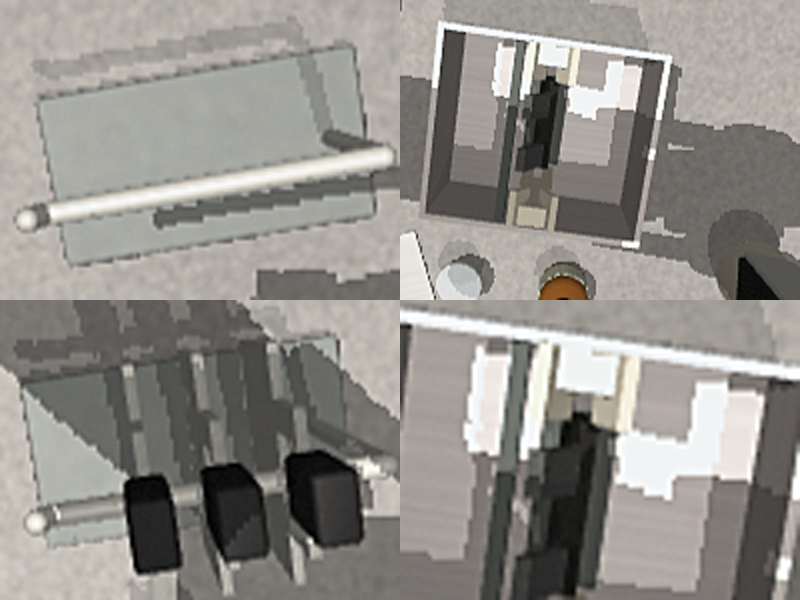

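Zoomed pixels, taken from the tiles:
- **Spare rod:** runs from (270,196) to (378,177) in w0.
- **Full rod:** runs from (296,216) to (397,200) in w2, with the three grips on it.
- **Trough rim:** its corners are clear in w1, with the cream slot guides mid-trough.

I'll compute positions from these and get a closer look at the slot.

Run:
```python
from h import *; from station import ctrl,imaging
w=[load(f"pics/wrist{k}.npz") for k in range(3)]
def show(n,a,b):
    d=b-a; print(n,a.round(4),b.round(4),"len",np.hypot(*d[:2]).round(4),"yaw",np.degrees(np.arctan2(d[1],d[0])).round(2))
show("spare tip/post",plane(w[0],(270.1,195.7),.185),plane(w[0],(378.4,176.8),.175))
show("spare rod",plane(w[0],(278.5,193.9),.175),plane(w[0],(377.5,177.1),.175))
show("full tip/post",plane(w[2],(296.1,216.3),.185),plane(w[2],(397.5,200.4),.175))
show("full rod",plane(w[2],(303,214.5),.175),plane(w[2],(397.5,200.4),.175))
for uv in [(332.1,231),(357.3,226.5),(387.3,222.3)]: print("grip -y edge",plane(w[2],uv,.246).round(4))
C=[plane(w[1],uv,.115) for uv in [(260.5,151),(376,168),(359,263),(250.5,247.5)]]
show("rim top",C[0],C[1]);show("rim bot",C[3],C[2]);show("rim right",C[2],C[1]);show("rim left",C[3],C[0])
m=sum(C)/4; print("rim centre",m)
# base corners, spare (w0) and full (w2) at z=.012
k=.3
sb=[plane(w[0],(262+x*k,130+y*k),.012) for x,y in[(38,98),(353,44),(376,214),(70,264)]]
show("spare base",sb[0],sb[1]); print(sum(sb)/4)
# closer slot look
ctrl.move_pose([m[0],m[1]-.005,0.21],[180,0,82])
f=snap(imaging,"wrist","slot"); cv2.imwrite("pics/slot.png",f["image"][:,:,::-1]); print(proj(f,[*m[:2],.115]),ctrl.state()["t"])
```

```text
spare tip/post [0.5043 0.2526 0.185 ] [0.6245 0.2726 0.175 ] len 0.1219 yaw 9.48
spare rod [0.5124 0.2535 0.175 ] [0.6235 0.2723 0.175 ] len 0.1126 yaw 9.61
full tip/post [ 0.4836 -0.3087  0.185 ] [ 0.5983 -0.2919  0.175 ] len 0.1159 yaw 8.37
full rod [ 0.4909 -0.3083  0.175 ] [ 0.5983 -0.2919  0.175 ] len 0.1086 yaw 8.7
grip -y edge [ 0.5218 -0.3128  0.246 ]
grip -y edge [ 0.5457 -0.3083  0.246 ]
grip -y edge [ 0.5741 -0.3042  0.246 ]
rim top [0.4945 0.0726 0.115 ] [0.6414 0.0516 0.115 ] len 0.1483 yaw -8.11
rim bot [ 0.4765 -0.0534  0.115 ] [ 0.6229 -0.075   0.115 ] len 0.148 yaw -8.39
rim right [ 0.6229 -0.075   0.115 ] [0.6414 0.0516 0.115 ] len 0.128 yaw 81.72
rim left [ 0.4765 -0.0534  0.115 ] [0.4945 0.0726 0.115 ] len 0.1272 yaw 81.87
rim centre [ 0.55883064 -0.00102974  0.115     ]
spare base [0.4871 0.2901 0.012 ] [0.6328 0.3145 0.012 ] len 0.1478 yaw 9.49
[0.56658469 0.2633229  0.012     ]
[318.6 234. ] 5.9
```

View pics/slot.png

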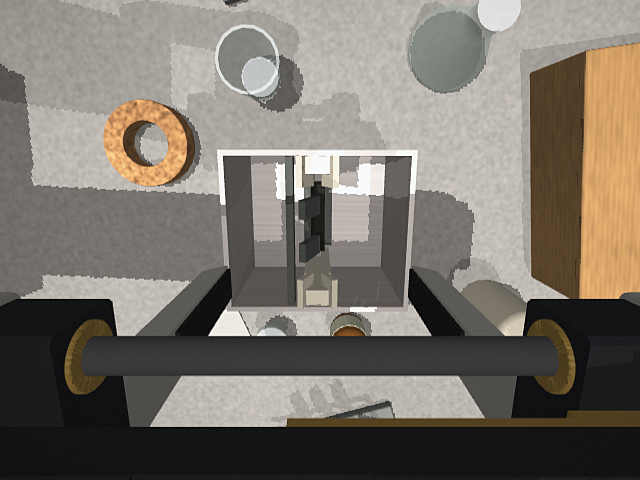

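The rim centre projects to (318.6,234), between the cream guides at columns 303–332, so the slot fix is consistent. Next I'll transfer the front comb plate and read the guide profile numerically.

```bash
cat >> h.py <<'E'
FULL=np.array([.545,-.2995]); SPARE=np.array([.566,.263]); YF,YS=8.8,9.5
def loc(o,yaw,x,y=0):
    a=np.radians(yaw); return o+x*np.array([np.cos(a),np.sin(a)])+y*np.array([-np.sin(a),np.cos(a)])
def P(xy,gz): return [xy[0],xy[1],gz-.019]   # TCP from grip-centre height
def st(ctrl,m=""):
    s=ctrl.state(); print(m,round(s["t"],2),s["tool_pos"].round(4),"F",s["wrist_force"].round(1),"w",round(s["grip_width"],4),"gf",round(s["grip_force"],1)); return s
def take(ctrl,grip,xl,base):
    o=[180,0,base]
    xy=loc(FULL,YF,xl)
    ctrl.move_pose(P(xy,.30),o); grip(.05,40); ctrl.move_l(P(xy,.221),.15); st(ctrl,"at")
    grip(.0,40); st(ctrl,"closed")
    ctrl.move_l(P(xy,.241),.06); st(ctrl,"lift")
    q=loc(FULL,YF,-88); 
    q=loc(FULL,YF,-.088); ctrl.move_l(P(q,.241),.12); st(ctrl,"out")
    ctrl.move_l(P(q,.40),.25)
def hang(ctrl,grip,xl,yaw):
    q=loc(SPARE,YS,-.092)
    ctrl.move_l(P(q,.40),.35,attitude=[180,0,yaw]); ctrl.move_l(P(q,.241),.2); st(ctrl,"pre")
    xy=loc(SPARE,YS,xl); ctrl.move_l(P(xy,.241),.12); st(ctrl,"in")
    print("contact",ctrl.move_l(P(xy,.2195),.03,contact_N=2.5)); st(ctrl,"down")
    grip(.05); ctrl.move_l(P(xy,.31),.2); st(ctrl,"done")
E
python3 - <<'E'
from h import *; from station import ctrl,imaging,gripper_to,solver
f=load("pics/wristslot.npz"); g=f["image"].mean(2)
for a,b in [(158,164),(168,176),(284,288),(294,302)]: print(a,g[a:b,290:345].mean(0).astype(int).tolist())
d=np.array([.520,-.303])-FULL; print("front local",(d[0]*np.cos(np.radians(YF))+d[1]*np.sin(np.radians(YF))).round(4))
for X in (P(loc(FULL,YF,-.026),.3),P(loc(FULL,YF,-.088),.4),P(loc(SPARE,YS,-.092),.4)): print(solver.inverse_kinematics(X,[180,0,YF]))
take(ctrl,gripper_to,-.0255,YF)
f=snap(imaging,"side","t1"); crop(f,(230,60,470,360),"pics/t1.png",2)
hang(ctrl,gripper_to,.025,YS)
E
```

```text
158 [111, 115, 75, 18, 137, 169, 246, 236, 234, 235, 240, 225, 108, 116, 113, 244, 249, 244, 243, 243, 243, 245, 244, 249, 248, 248, 248, 248, 248, 248, 248, 248, 248, 248, 248, 248, 248, 248, 251, 249, 172, 179, 171, 239, 243, 241, 240, 243, 250, 157, 126, 133, 134, 134, 134]
168 [109, 112, 83, 25, 255, 247, 233, 234, 234, 235, 240, 225, 103, 114, 116, 209, 213, 211, 218, 214, 214, 214, 214, 209, 208, 220, 219, 219, 219, 219, 219, 218, 230, 228, 230, 230, 224, 225, 226, 222, 176, 176, 173, 239, 243, 240, 240, 243, 250, 152, 143, 148, 156, 155, 155]
284 [70, 70, 71, 73, 49, 39, 82, 154, 172, 166, 167, 168, 159, 118, 124, 125, 125, 124, 125, 119, 106, 101, 100, 97, 96, 97, 96, 97, 97, 98, 96, 97, 99, 102, 108, 113, 116, 117, 116, 116, 106, 109, 180, 172, 171, 172, 177, 128, 77, 84, 86, 86, 85, 85, 86]
294 [70, 70, 70, 72, 60, 38, 84, 128, 175, 167, 166, 168, 172, 117, 121, 118, 174, 186, 183, 183, 183, 183, 183, 183, 183, 183, 183, 183, 183, 183, 183, 183, 183, 184, 184, 184, 185, 188, 171, 106, 109, 114, 179, 172, 170, 172, 179, 123, 78, 85, 87, 87, 87, 87, 88]
front local -0.0252
[-
[... 166 characters left out ...]
35061650e+01  3.51452892e+01]
[ 1.54119445e+01 -6.54460866e+00  9.28619715e+01 -2.54444375e-14
  9.36826372e+01  9.66119445e+01]
at 8.57 [ 0.5202 -0.3038  0.2029] F [ 0.5 -0.3  1.5] w 0.0501 gf 0.0
closed 9.12 [ 0.5199 -0.3034  0.2023] F [-0.6  0.5  1.5] w 0.0216 gf 40.0
lift 9.61 [ 0.5198 -0.3035  0.2223] F [ 0.4 -0.2 -3.1] w 0.0218 gf 40.0
out 10.28 [ 0.4583 -0.313   0.2221] F [-0.6  0.3 -3.1] w 0.0217 gf 40.0
pre 13.8 [0.4762 0.2479 0.2235] F [ 0.3 -0.4 -2.2] w 0.0218 gf 40.0
in 14.93 [0.5902 0.2672 0.222 ] F [-0.  -0.2 -2.2] w 0.0216 gf 40.0
contact True
down 15.54 [0.5903 0.2669 0.2023] F [1.  0.4 3.9] w 0.0221 gf 40.0
done 16.77 [0.5902 0.267  0.2899] F [-0.4  0.1 -0.7] w 0.0499 gf 0.0
```

Front plate is hung: there was contact at the expected height and the load is gone. Now the middle one.

Run:
```python
from h import *; from station import ctrl,imaging,gripper_to
take(ctrl,gripper_to,.0015,YF)
hang(ctrl,gripper_to,-.010,YS)
# look at the rear grip from above-ish on the way
q=loc(FULL,YF,-.03); ctrl.move_pose(P(q,.34),[180,0,YF]); st(ctrl)
w=snap(imaging,"wrist","r"); s=snap(imaging,"side","r"); a=snap(imaging,"scene","r")
X=[*loc(FULL,YF,.030),.246]; u=proj(w,X); print("pred",u,proj(s,X),proj(a,X),(-w["R"].T@w["t"]).round(3))
A=cv2.resize(w["image"][:,:,::-1],(400,300),interpolation=cv2.INTER_AREA)
x,y=proj(s,X).astype(int); B=cv2.resize(s["image"][y-40:y+110,x-100:x+100,::-1],(400,300),interpolation=cv2.INTER_CUBIC)
C=cv2.resize(a["image"][280:460,340:580,::-1],(400,300),interpolation=cv2.INTER_CUBIC)
x,y=np.clip(u.astype(int),[80,60],[560,420]); D=cv2.resize(w["image"][y-60:y+60,x-80:x+80,::-1],(400,300),interpolation=cv2.INTER_CUBIC); print("D origin",x-80,y-60)
cv2.imwrite("pics/r.png",np.vstack([np.hstack([A,B]),np.hstack([C,D])]))
```

```text
at 19.71 [ 0.5469 -0.2996  0.2029] F [-0.2 -0.5  1.1] w 0.0496 gf 0.0
closed 20.26 [ 0.5466 -0.2993  0.2024] F [ 0.2 -0.5  1.7] w 0.0219 gf 40.0
lift 20.74 [ 0.5466 -0.2993  0.2223] F [-0.3  0.3 -2.7] w 0.0221 gf 40.0
out 21.63 [ 0.4584 -0.313   0.2221] F [ 0.5  0.5 -2.5] w 0.0217 gf 40.0
pre 25.11 [0.4762 0.2479 0.2235] F [ 0.8  0.7 -2.5] w 0.0216 gf 40.0
in 25.94 [0.5558 0.2614 0.2221] F [ 0.9  0.2 -3.2] w 0.0219 gf 40.0
contact True
down 26.56 [0.5558 0.2611 0.2023] F [ 0.5 -0.2  3.6] w 0.022 gf 40.0
done 27.79 [0.5557 0.2612 0.29  ] F [ 0.4 -0.6  0.1] w 0.0499 gf 0.0
 29.83 [ 0.5158 -0.3033  0.3209] F [ 0.1 -0.5 -0.4] w 0.0498 gf 0.0
pred [321.4 163.3] [402.9 253.6] [238.1 132.5] [ 0.579 -0.293  0.5  ]
D origin 241 103
```

View pics/r.png

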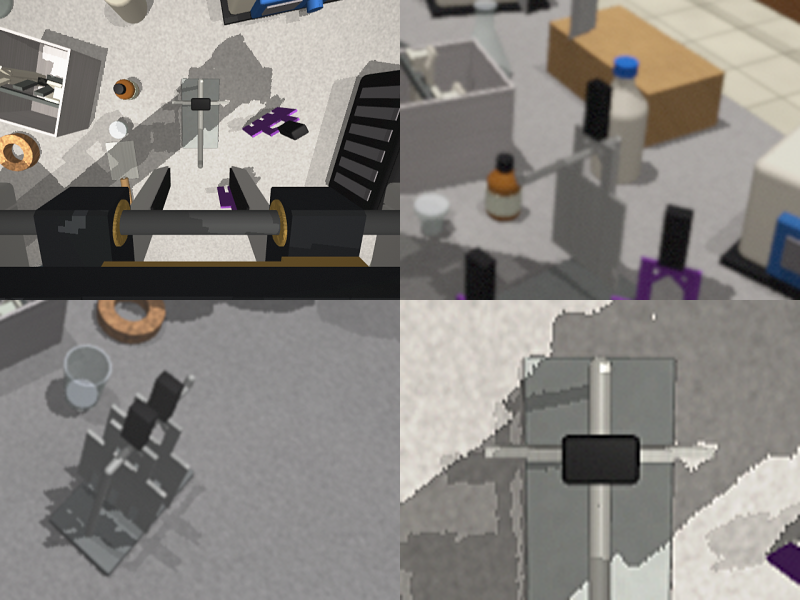

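The picture shows both comb plates hanging on the spare hook (lower-left tile) and the plain plate alone on the full hook. Its grip top is at wrist pixel (321.4,166.6), which gives local x ≈ 28 mm. I'll look at the slot with the same tool attitude so the calibration bias cancels.

Run:
```python
from h import *; from station import ctrl,imaging
w=load("pics/wristr.npz"); g=plane(w,(321.4,166.6),.246)[:2]-FULL; a=np.radians(YF)
print("rear local",g@[np.cos(a),np.sin(a)],g@[-np.sin(a),np.cos(a)])
S=np.array([.558,-.001]); 
ctrl.move_pose([*loc(S,-8.2,-.055),.19],[180,0,-8.2]); f=snap(imaging,"wrist","s2"); st(ctrl)
u=proj(f,[*S,.115]); print("pred",u,[proj(f,[*loc(S,-8.2,0,y),.115]) for y in(-.0475,.0475)])
x,y=320,int(u[1]); cv2.imwrite("pics/s2.png",cv2.resize(f["image"][y-75:y+75,220:420,::-1],(800,600),interpolation=cv2.INTER_CUBIC)); print("origin",220,y-75)
```

```text
rear local 0.02772175394648478 -2.32541998511438e-05
 31.31 [0.5043 0.006  0.1908] F [ 0.3 -0.2 -0.2] w 0.0498 gf 0.0
pred [318.9 170.8] [array([386.5, 170.9]), array([251.3, 170.8])]
origin 220 95
```

View pics/s2.png

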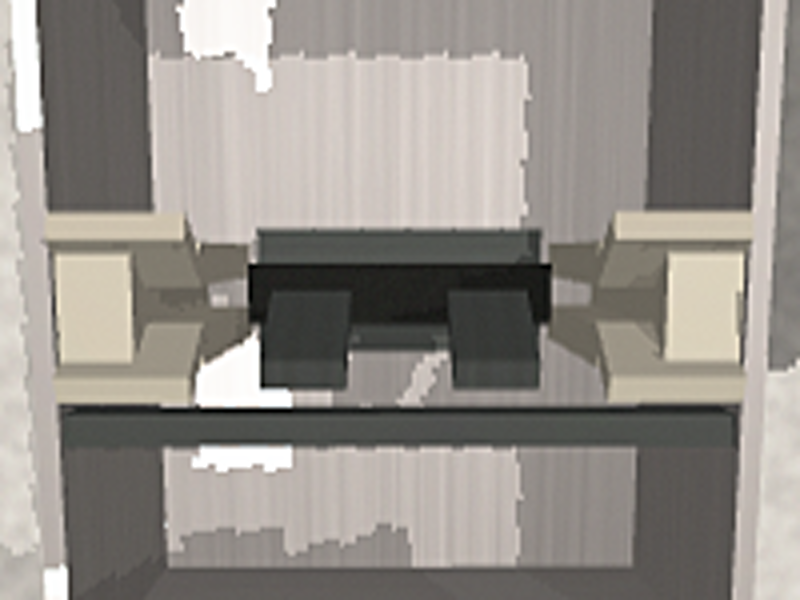

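The guides are symmetric about crop (399,307), which is pixel (319.8,171.8), within 1 px of the prediction. I'll take the plain plate and start the insertion, guarding the mouth.

Run:
```python
from h import *; from station import ctrl,imaging,gripper_to
f=load("pics/wrists2.npz"); S=plane(f,(319.8,171.8),.115)[:2]; print("S",S)
take(ctrl,gripper_to,.0277,YF); gripper_to(0,55)
ctrl.move_l(P(S,.40),.35,attitude=[180,0,-8.2]); ctrl.move_l(P(S,.310),.2); ctrl.pause(.2); st(ctrl,"above")
print("hit",ctrl.move_l(P(S,.283),.04,contact_N=4)); st(ctrl,"12 deep")
```

```text
S [ 0.55725821 -0.00152921]
at 33.42 [ 0.5728 -0.2955  0.2029] F [ 0.  -0.2  0.4] w 0.05 gf 0.0
closed 33.98 [ 0.5726 -0.2953  0.2024] F [ 0.3 -0.2  2. ] w 0.0218 gf 40.0
lift 34.46 [ 0.5724 -0.2953  0.2222] F [ 0.4 -0.  -4.3] w 0.0217 gf 40.0
out 35.58 [ 0.4585 -0.3129  0.2221] F [-0.5 -0.9 -3.8] w 0.0215 gf 40.0
above 38.46 [ 0.5582 -0.0019  0.2931] F [-0.  -0.1 -3.5] w 0.0216 gf 55.0
hit False
12 deep 39.28 [ 0.5574 -0.0016  0.2642] F [-0.3  0.1 -4.2] w 0.0219 gf 55.0
```

Run:
```python
from h import *; from station import ctrl
S=[.55726,-.00153]
for d in (.018,.025,.035,.045,.055,.062,.066,.070):
    h=ctrl.move_l(P(S,.295-d),.03,contact_N=16 if d<.05 else 4); s=st(ctrl,f"{d} {h}")
    if h: break
```

```text
0.018 False 39.63 [ 0.5571 -0.0015  0.2576] F [-0.2  0.5 -4. ] w 0.0217 gf 55.0
0.025 False 40.02 [ 0.5571 -0.0015  0.2506] F [ 1.5 -0.5 -4.5] w 0.022 gf 55.0
0.035 False 40.5 [ 0.558  -0.0017  0.2411] F [ 4.  -0.7 -4.3] w 0.0215 gf 55.0
0.045 False 40.98 [ 0.558  -0.0017  0.2316] F [ 4.8 -0.7  1.7] w 0.0218 gf 55.0
0.055 False 41.47 [ 0.5576 -0.0016  0.2199] F [ 6.4 -1.1 -2.8] w 0.0216 gf 55.0
0.062 True 41.67 [ 0.5582 -0.0017  0.2173] F [ 1.8 -1.  -3.1] w 0.0215 gf 55.0
```

```bash
cat > step.py <<'E'
from h import *; from station import ctrl
S=[.55726,-.00153]
def F(n=3):
    v=[]
    for _ in range(n): ctrl.pause(.015); s=ctrl.state(); v.append(s["wrist_force"][2])
    return np.mean(v), s
def go(z,vel=.02): # TCP z
    ctrl.move_l([*S,z],vel); f,s=F(); print(round(z,4),s["tool_pos"].round(4)[2],round(f,2),s["wrist_force"][0].round(1),round(s["t"],2)); return f,s
E
python3 - <<'E'
from step import *
z=ctrl.state()["tool_pos"][2]
h=[]
for k in range(16):
    z-=.001; f,s=go(z,.02); h.append(f)
    if k>2 and f>np.median(h)+3: break
    if .276-z>.074: break
E
```

```text
0.2163 0.2163 -0.31 3.2 42.1
0.2153 0.2158 2.8 1.6 42.4
0.2143 0.2145 3.45 1.0 42.7
0.2133 0.2132 2.57 1.6 43.0
0.2123 0.2122 2.77 3.1 43.3
0.2113 0.2112 2.02 1.6 43.6
0.2103 0.2103 1.95 2.8 43.9
0.2093 0.2092 2.37 2.8 44.2
0.2083 0.2082 2.5 2.8 44.5
0.2073 0.2073 2.36 1.9 44.8
0.2063 0.2063 2.17 2.4 45.1
0.2053 0.2053 1.76 2.2 45.4
0.2043 0.2042 2.5 2.3 45.7
0.2033 0.2032 2.46 2.7 46.0
0.2023 0.2022 2.38 2.9 46.3
0.2013 0.2013 1.91 3.0 46.6
```

The steady drag baseline is about 2.3 N. I'll keep feeling for the seal and stop at about +6 N.

Run:
```python
from step import *
b=2.3; z=.2013
while z>.176:
    z-=.0008; f,s=go(z)
    if f>b+1.5: break
while f<b+5.6 and z>.176:
    z-=min(.0004,max(.0001,(b+6-f)/5000)); f,s=go(z)
F(6)
print(F(6)[0])
```

```text
0.2005 0.2004 2.42 1.8 46.9
0.1997 0.1996 2.31 2.4 47.2
0.1989 0.1988 2.01 2.5 47.5
0.1981 0.198 2.39 2.0 47.8
0.1973 0.1972 2.26 3.0 48.1
0.1965 0.1964 2.15 3.5 48.4
0.1957 0.1956 2.17 3.2 48.7
0.1949 0.1951 4.1 2.8 49.0
0.1945 0.1949 5.87 1.8 49.3
0.1941 0.1948 6.15 1.7 49.6
0.1937 0.1946 7.22 1.3 49.9
0.1935 0.1946 7.99 0.9 50.2
8.145480872471044
```

Bedded at about +5.8 N. The tool travel suggests slightly less, so I'll nudge a little, release, retreat and check.

Run:
```python
from step import *; from station import gripper_to,imaging
f,s=go(.1930); f,_=F(4); print(f)
z0=s["tool_pos"][2]; gripper_to(.05); st(ctrl,"open")
ctrl.move_l([*S,.30],.2); ctrl.move_l([.42,.05,.40],.3); st(ctrl,"away")
a=snap(imaging,"scene","e"); b=snap(imaging,"side","e")
A=cv2.resize(a["image"][90:450,200:500,::-1],(500,600)); B=cv2.resize(b["image"][150:450,230:380,::-1],(300,600))
print(proj(b,[*S,z0+.019+.025]),proj(a,[*S,z0+.019+.025]))
cv2.imwrite("pics/e.png",np.hstack([A,B]))
```

```text
0.193 0.1943 8.78 0.2 50.7
9.079767147779952
open 51.4 [ 0.5571 -0.0015  0.1928] F [ 0.9  0.2 -0.3] w 0.0501 gf 0.0
away 52.83 [0.42   0.0498 0.398 ] F [ 0.7 -0.2 -0.4] w 0.0502 gf 0.0
[319.  199.8] [330.6 218.9]
```

View pics/e.png

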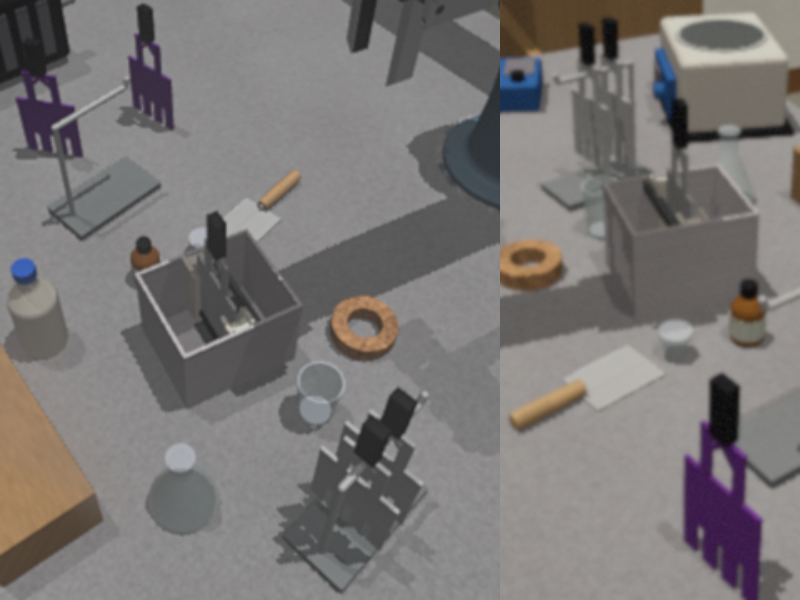

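The final view shows the plain plate standing in the slot, with its grip top at scene pixel (329,219) against a predicted (330.6,218.9). Both combs hang on the spare hook, and the bystanders look undisturbed.

```bash
python3 -c "
from station import ctrl
print(ctrl.hand_in())"
```

```text
the job is handed in; nothing more can be done
None
```

I handed in the job at about 53 s: both comb plates hang on the spare hook (front one moved first), and the plain plate is bedded on the seal at about 6–7 N by the wrist force before release, or nearer 5 N by tool travel.

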